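# Present the enamelled plate's edge at the end of the step

## Robot

A 6-joint arm with a two-finger parallel gripper is mounted at the origin on the work surface. World frame = base frame: x ahead of the robot, y to its left, z up, the work surface at z = 0. Lengths are in mm, angles in rad, forces in N, time in s.
With the tool pointing down it reaches from about 300 to 775 mm from the base axis. Payload 14.6 kg.
Tool frame: the origin (TCP) lies on the centre line of the jaws, within the pads' length; the fingertips stand 19 mm ahead of it and the grasp point (between the pads) is the TCP (bot.tip_reach is the distance from the TCP to the fingertips, in mm); y points along the fingers, x is the direction in which the jaws open and shut, and the axes are right-handed (so a half turn about y gives the same grasp; the last joint's range is limited). The gripper opens to 85 mm and grips with 20 to 120 N. Pads are 22 mm wide; open, the fingers measure 114 mm over their backs; the gripper's body (76 mm by 85 mm) begins 54 mm behind the grasp point. The pads swing forward as they close: fully open they stand 13 mm farther back than shut.
Start: joints at [1.237, 0.3, 1.521, -0, 1.321, -0.067], TCP at [145.003, 530.531, 225.081] pointing down, gripper open.
Joint ranges: [-3.03, 3.03], [-0.79, 2.21], [0.23, 2.52], [-1.04, 4.18], [0, 3.07], [-2.55, 2.55]. Speed limits (rad/s): [2.22, 2.22, 2.57, 3.14, 3.14, 3.14].

## Interface

Orientations are given as a unit quaternion [w, x, y, z].
In Python, from rig import bot gives the robot as it stands. Calls block until the motion is done:
- bot.move_to(position, orientation): joint-space move of the TCP to a pose.
- bot.servo_line(position, attitude=None, speed=150, until_force=None): straight line of the TCP; attitude=None keeps the orientation; speed is the mean speed in mm/s. With until_force (N) it stops when the force on the tool has changed by that much, and returns True; else False.
- bot.move_joints(angles): joint-space move.
- bot.move_gripper(opening, grip_force=None): finger opening in mm; grip_force is the grip in N (None keeps the last); returns when the fingers have stopped.
- bot.dwell(seconds).
- bot.ik(position, orientation): joint angles nearest the present ones, or None.
- bot.read_state(): the state.
- bot.read_camera(name): name is "scene" or "top"; returns a dict with "image" (480x640x3 uint8, blue, green, red), "depth" (480x640 float32, mm along the optical axis (not along the pixel's ray), 0 where there is no reading), "fovy" (degrees; the focal length in pixels is half the picture's height over the tangent of half this angle, whatever the lens; pixels are square), "cx", "cy" (the principal point, pixels), "eye" and "attitude" of the camera in the world. Camera axes: x right, y down, z forward; pixel columns grow to the right and rows downward; lengths in mm; the calibration is good to about 2 mm. A picture is of the moment at which its call begins.
A pose or a line that the arm cannot do raises bot.MotionError and nothing moves.
- bot.finish_job(): hands the job in, once; it reports no verdict.
The state is a dict: "clock": time; "joint_positions": joint angles; "qvel": joint speeds; "effort": joint torques, N m; "ee_pos": TCP position; "tool_rot": TCP orientation; "ft_force": force on the tool from outside, world axes, zero at the start; "moment": the same for the moment, N m; "grip_width": finger opening in mm.
Only numpy, scipy, OpenCV 4.12 (cv2) and the standard library are available. Lean on these libraries where they do the work, as an engineer would, in place of code of your own. Each camera call takes 0.05 s, during which the arm holds its last target.

## Task

Using only the fingertips, without picking it up, push the red plate on the blue step back until its long side lies flat against the metal back strip, with the plate still wholly on the step. Then push it along the strip towards the blue bin until about a third of its length sticks out past that end of the step, so the packer can take it by the edge, and leave it there lying flat against the strip. Leave the bins, the pot and the black knob where they are.

Things in the scene. Friction and masses are not known exactly. Their poses are not given: they have to be found in the camera images.
- ledge: Fixed blue steel step, 170 mm deep (its x) by 300 mm long (its y), flat top 60 mm up. Origin: centre of its underside, on the bench, so its two open ends are at its own y = +150 and -150 mm. Its x points to the back, away from the robot, within 20 degrees. An aluminium back strip, 12 mm thick, 18 mm high above the top, runs the whole length of the back edge, front face at own x = +73 mm.
- plate_mid (a point): Centre of the loose red enamelled plate on the step: 90 mm (its x) by 120 mm (its y, the length) by 8 mm thick, about 0.35 kg, dark outline on top; centre 64 mm above the bench. Starts clear of the back strip, up to 15 degrees askew, nothing past the step's ends. Flat against the strip, its centre is at the step's own x = +28 mm.
- blue_bin: Blue open plastic bin, 160 x 130 x 70 mm high, on the bench beyond one end of the step (left or right, it varies) and standing clear of it; shows towards which end to push. Origin at the centre of its underside. Not to be moved.
- white_bin: White open bin of the same size beyond the other end of the step. Origin at the centre of its underside. Not to be moved.
- pot: Small red enamelled pot, 80 mm across the rim, 60 mm high, with two dark wire side handles, on the bench between robot and step. Origin at the centre of its underside. Not to be moved.
- knob: Loose black lid knob, 38 mm across, 31 mm high, on the bench between robot and step. Origin at the centre of its underside. Not to be moved.
Not all that is in view belongs to the job. Leave any turquoise or yellow look-alike of the part that bears plate_mid alone.

How it is judged (in metres and radians):
On the way, in this order (a step that is already met when the one before it is completed fails the run):
1. the plate lies flat against the back strip, wholly on the step (angle between the y axis of plate_mid and the y axis of ledge, either way round below 0.06 rad and x of plate_mid in the frame of ledge above 0.022 m and height (world z) of plate_mid between 0.06 and 0.069 m and y of plate_mid in the frame of ledge between -0.095 and 0.095 m), for 0.2 s.
2. about a third of the plate sticks out past the end towards the blue bin (((y of blue_bin in the frame of ledge above 0 m and y of plate_mid in the frame of ledge between 0.118 and 0.142 m) or (y of blue_bin in the frame of ledge below 0 m and y of plate_mid in the frame of ledge between -0.142 and -0.118 m))), for 0.2 s.
At the end, for the whole second after the job is handed in: The plate lies flat and still on the step, long side within 6 mm of the back strip and within 0.06 rad of parallel to it, with 28 to 52 mm of its 120 mm length past the end of the step on the blue bin's side (angle between the y axis of plate_mid and the y axis of ledge, either way round below 0.06 rad and x of plate_mid in the frame of ledge above 0.022 m and height (world z) of plate_mid between 0.06 and 0.069 m and angle between plate_mid's own z axis and vertical below 0.05 rad and linear speed of plate below 0.02 m/s and ((y of blue_bin in the frame of ledge above 0 m and y of plate_mid in the frame of ledge between 0.118 and 0.142 m) or (y of blue_bin in the frame of ledge below 0 m and y of plate_mid in the frame of ledge between -0.142 and -0.118 m))); the robot touches nothing.
It fails at once if the plate is lifted more than 12 mm or tipped (height (world z) of plate_mid above 0.076 m or angle between plate_mid's own z axis and vertical above 0.2 rad).
It fails at once if the plate falls off the step (height (world z) of plate_mid below 0.045 m).
It fails at once if a bin, the pot or the black knob is moved more than 20 mm (distance of any of blue_bin, white_bin, pot, knob from where it was at the start of the episode above 0.02 m).
It also fails if it takes over 54 s, if anything falls off the work surface, if the arm or the gripper's body presses on something with over 40 N, if the wrist force passes 120 N, or if a joint passes its speed limit or range.

## Working session

There is one attempt and no reset: what is moved stays moved. The work goes in short steps, each a Python script; the robot and the scene stay as the last script left them, time stands still between calls to the robot, and variables do not carry over. Pictures are saved under pics/ and viewed, and the job is handed in when it is done.

```bash
ls; mkdir -p pics
cat > h.py <<'E'
import numpy as np, cv2
from scipy.spatial.transform import Rotation as R
from rig import bot
def q2m(q): return R.from_quat([q[1],q[2],q[3],q[0]]).as_matrix()
def snap(n,f):
    c=bot.read_camera(n); cv2.imwrite(f'pics/{f}.png',c['image']); np.savez(f'pics/{f}.npz',**{k:np.array(v) for k,v in c.items()}); return c
def w(c,u,v,z=None):
    a=np.array(c['attitude']); M=q2m(a) if a.size==4 else a.reshape(3,3)
    f=240/np.tan(np.radians(float(c['fovy']))/2)
    d=M@np.array([(u-c['cx'])/f,(v-c['cy'])/f,1.]); e=np.array(c['eye'])
    if z is None: return e+d*float(c['depth'][int(round(v)),int(round(u))])
    return e+d*(z-e[2])/d[2]
E
python3 - <<'E'
from h import *
for n in('scene','top'):
    c=snap(n,n+'1'); print(n,c['fovy'],c['cx'],c['cy'],c['eye'],c['attitude'])
print(bot.read_state())
E
```

```text
pics
scene 47.33789001265135 324.76491884049943 233.0083297691457 [1251.25959915  496.66160952 1089.93456676] [-0.16551259  0.424295    0.834303   -0.3106732 ]
top 55.919084020885066 318.3572810935249 241.68720703661566 [346.07262926 -13.36713173 913.0701566 ] [-0.0825505   0.72338091 -0.68137477  0.07505932]
{'clock': 0.1, 'joint_positions': array([ 1.23741641e+00,  3.00377957e-01,  1.52150777e+00, -5.75028572e-07,
        1.32064537e+00, -6.65992092e-02]), 'qvel': array([ 0.00093131, -0.00160567, -0.00180866, -0.00224829, -0.00030091,
        0.00017251]), 'effort': array([ 2.65190451e-03, -5.44381642e+01, -3.62369800e+01,  1.45959814e-05,
        3.09543357e-03, -2.83863599e-07]), 'ee_pos': array([144.93277533, 530.35559505, 224.60341201]), 'tool_rot': array([-0.56187233,  0.56223931,  0.42878434, -0.4293372 ]), 'ft_force': array([ 0.45258834, -0.33803154,  0.37595883]), 'moment': array([ 0.00832947, -0.03072498, -0.00371661]), 'grip_width': 85.20033593524381}
```

View pics/top1.png

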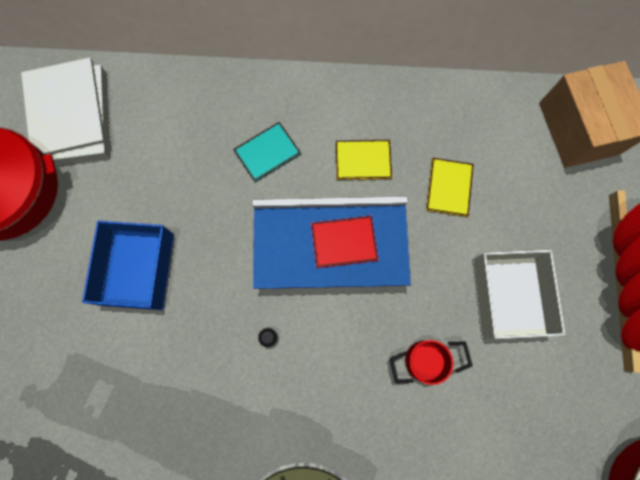

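View pics/scene1.png

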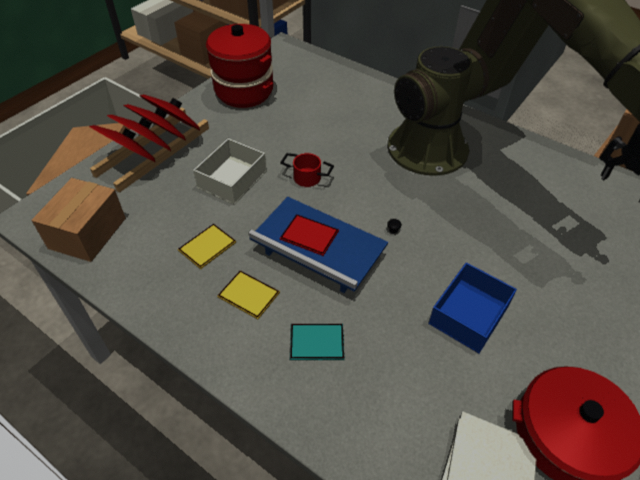

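The top view shows the step at about (254–410, 200–290), the plate at about (345, 242), the blue bin on the left (+y), the knob at (268, 338) and the pot at (430, 362). I'll enlarge that area.

Run:
```python
from h import *
im=cv2.imread('pics/top1.png')[190:300,240:420]
cv2.imwrite('pics/crop1.png',cv2.resize(im,None,fx=4.4,fy=4.4,interpolation=cv2.INTER_CUBIC))
c=dict(np.load('pics/top1.npz'))
im=c['image']; hsv=cv2.cvtColor(im,cv2.COLOR_BGR2HSV)
m=((hsv[...,0]<8)|(hsv[...,0]>172))&(hsv[...,1]>150)&(hsv[...,2]>60)
m=m.astype(np.uint8); m[:, :300]=0;m[:,390:]=0;m[:205]=0;m[280:]=0
cs,_=cv2.findContours(m,cv2.RETR_EXTERNAL,cv2.CHAIN_APPROX_NONE); k=max(cs,key=cv2.contourArea)
r=cv2.minAreaRect(k);print(r)
for p in cv2.boxPoints(r): print(p,w(c,*p,68).round(1))
print(w(c,*r[0],68))
for n,p,z in(('knob',(268,337),31),('pot',(430,360),60)): print(n,w(c,*p,z).round(1))
```

```text
((344.2054443359375, 241.58470153808594), (44.01537322998047, 59.873497009277344), 83.04703521728516)
[311.82474 223.36284] [573.2  16.3  68. ]
[371.2579  216.11488] [594.6 -97.9  68. ]
[376.58615 259.80658] [ 509. -111.   68.]
[317.15298 267.0545 ] [488.4   0.8  68. ]
[540.81719163 -47.94620661  68.        ]
knob [354.   86.9  31. ]
pot [ 330.6 -215.    60. ]
```

View pics/crop1.png

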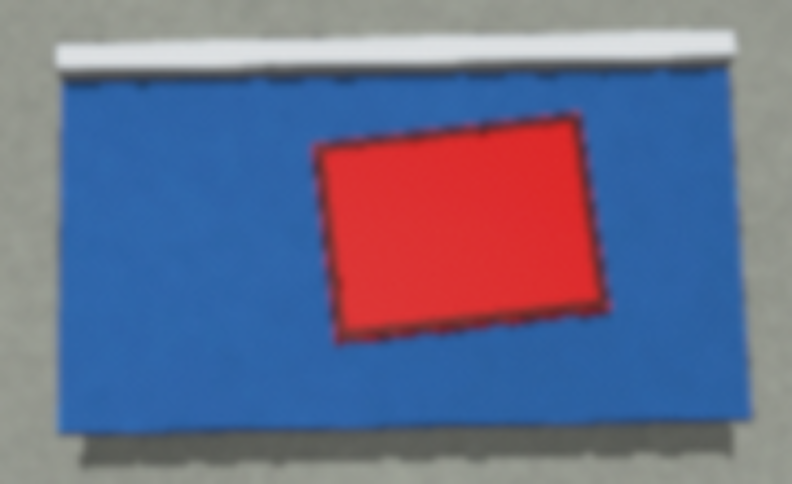

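In the crop (4.4x), the step's front corners are at (61,434) and (751,420). The strip's top front edge runs from (58,69) to (736,53). The plate's corners are at (315,147), (579,115), (607,309) and (338,342).

Run:
```python
from h import *
c=dict(np.load('pics/top1.npz'))
g=lambda x,y,z:w(c,240+(x+.5)/4.4-.5,190+(y+.5)/4.4-.5,z)
FL=g(61,434,60);FR=g(751,420,60);BL=g(56,46,78);BR=g(735,31,78);SL=g(58,69,78);SR=g(736,53,78)
for n,p in zip("FL FR BL BR SL SR".split(),(FL,FR,BL,BR,SL,SR)):print(n,p.round(1))
print(np.linalg.norm(FL-FR),np.linalg.norm(BL-BR))
a=[np.degrees(np.arctan2(*(-(p-q)[:2]*[1,-1])))for p,q in((FL,FR),(BL,BR),(SL,SR))]
print('yaw',a)
yaw=np.radians(np.mean(a)); ex=np.array([np.cos(yaw),np.sin(yaw)]);ey=np.array([-ex[1],ex[0]])
# origin: y mean of ends; x from front edge at -85, back at +85, strip 73
ys=np.mean([ey@p[:2] for p in(FL,FR,BL,BR)])
xs=[ex@FL[:2]+85,ex@FR[:2]+85,ex@BL[:2]-85,ex@BR[:2]-85,ex@SL[:2]-73,ex@SR[:2]-73];print('xs',np.round(xs,1))
O=np.mean(xs)*ex+ys*ey;print('O',O,yaw)
P=[g(*p,68)[:2] for p in((315,147),(579,115),(607,309),(338,342))]
print('plate local',[(np.array([ex@(p-O),ey@(p-O)])).round(1) for p in P]); 
pm=np.mean(P,0);print(pm,ex@(pm-O),ey@(pm-O)); print([np.linalg.norm(P[i]-P[i-1]).round(1) for i in range(4)])
for i,j in((0,1),(3,2)):
  d=P[i]-P[j];print('plate yaw rel',np.arctan2(-d[0],d[1])-yaw)
np.savez('ledge.npz',O=O,yaw=yaw)
```

```text
FL [442.  118.7  60. ]
FR [ 465.8 -177.1   60. ]
BL [610.3 133.9  78. ]
BR [ 634.8 -164.    78. ]
SL [599.8 132.   78. ]
SR [ 624.7 -164.6   78. ]
296.747387218081 298.8502472209365
yaw [np.float64(4.588371122415868), np.float64(4.7035249397772265), np.float64(4.79306949113842)]
xs [535.3 534.7 534.2 534.3 535.6 536.1]
O [538.65099319 -22.09387667] 0.08194300797853997
plate local [array([38.3, 36.6]), array([ 50.3, -80.1]), array([-36.9, -88. ]), array([-48.7,  28.3])]
[541.49089287 -47.7466012 ] 0.7306607696363576 -25.79909767575152
[np.float64(87.4), np.float64(117.3), np.float64(87.5), np.float64(116.9)]
plate yaw rel 0.10211769983082082
plate yaw rel 0.1012193714499398
```

```bash
cat >> h.py <<'E'
L=np.load('ledge.npz') ; O=L['O']; yaw=float(L['yaw'])
ex=np.array([np.cos(yaw),np.sin(yaw)]);ey=np.array([-ex[1],ex[0]])
def P(x,y,z): return list(O+x*ex+y*ey)+[z]
def Q(d): # tool x along 2D dir d, tool y down
    X=np.array([d[0],d[1],0]);Y=np.array([0,0,-1.]);q=R.from_matrix(np.c_[X,Y,np.cross(X,Y)]).as_quat();return [q[3],q[0],q[1],q[2]]
def loc(p): return np.array([ex@(p[:2]-O),ey@(p[:2]-O)])
E
python3 - <<'E'
from h import *
print(bot.tip_reach, q2m(bot.read_state()['tool_rot']).round(2).tolist())
for n,p in(('push',P(-68,-26,110)),('end',P(28,-115,110))):
  for d in(ey,-ey,ex,-ex):
    j=bot.ik(p,Q(d));print(n,d.round(2),None if j is None else np.round(j,2))
E
```

```text
19.0 [[0.26, -0.0, -0.96], [0.96, -0.0, 0.26], [-0.0, -1.0, 0.0]]
push [-0.08  1.  ] [-0.19  0.27  1.85 -0.    1.02 -1.84]
push [ 0.08 -1.  ] [-0.19  0.27  1.85 -0.    1.02  1.3 ]
push [1.   0.08] [-0.19  0.27  1.85 -0.    1.02 -0.27]
push [-1.   -0.08] None
end [-0.08  1.  ] [-0.29  0.5   1.52 -0.    1.12 -1.94]
end [ 0.08 -1.  ] [-0.29  0.5   1.52 -0.    1.12  1.2 ]
end [1.   0.08] [-0.29  0.5   1.52 -0.    1.12 -0.37]
end [-1.   -0.08] None
```

Run:
```python
from h import *
q=Q(-ey)
bot.move_to(P(-68,-27,130),q)
hit=bot.servo_line(P(-68,-27,60),None,speed=25,until_force=4)
s=bot.read_state();print(hit,s['clock'],s['ee_pos'],loc(s['ee_pos']),s['ft_force'],s['grip_width'])
snap('top','top2');snap('scene','scene2')
for f in('top2','scene2'):
  im=cv2.imread(f'pics/{f}.png'); im=im[180:310,230:430] if f[0]=='t' else im[170:310,220:420]
  cv2.imwrite(f'pics/{f}c.png',cv2.resize(im,None,fx=4,fy=4,interpolation=cv2.INTER_CUBIC))
```

```text
False 5.4583 [473.12666228 -54.5803363   60.06760232] [-67.9635274  -27.01419894] [-0.68737897 -0.60225321 -0.05870552] 85.03337989301615
```

View pics/scene2c.png

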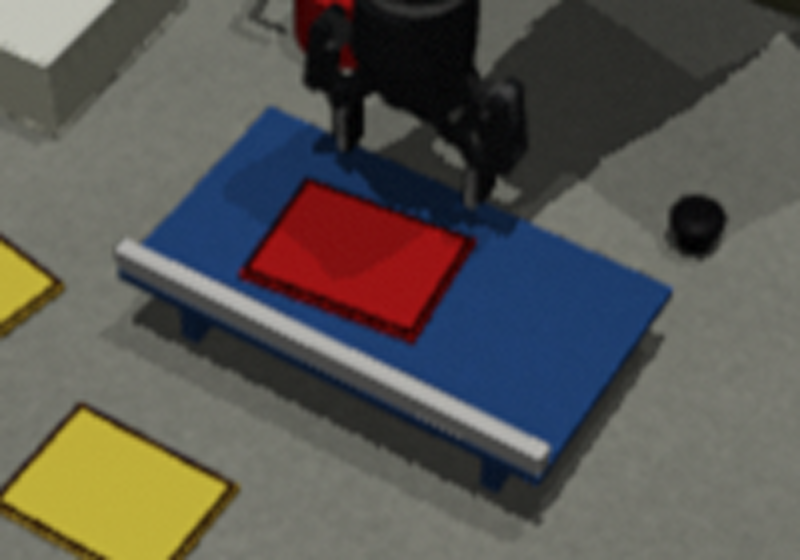

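View pics/top2c.png

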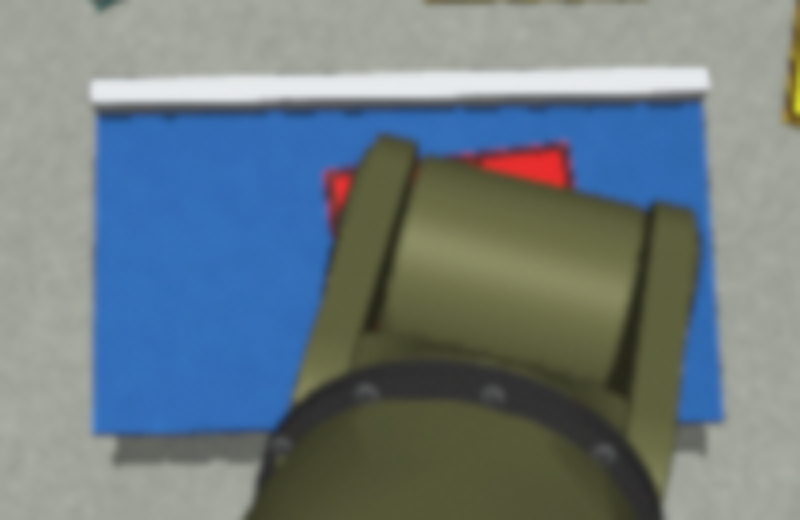

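Run:
```python
from h import *
c=dict(np.load('pics/scene2.npz'))
M=q2m(c['attitude']);f=240/np.tan(np.radians(float(c['fovy']))/2)
def pr(p):
    d=M.T@(np.array(p)-c['eye']);u=f*d[0]/d[2]+c['cx'];v=f*d[1]/d[2]+c['cy'];return (np.array([(u-220)*4,(v-170)*4]).round(0), d[2].round())
for a in((-85,-150,60),(-85,150,60),(73,150,78)): print(a,pr(P(*a)))
for y in(-27-46,-27+46):
  for z in(54,60,66,72): print(y,z,pr(P(-68,y,z)))
D=c['depth']
for u,v in((345,145),(345,130),(472,200),(472,185),(465,195),(350,140)):
  p=w(c,220+u/4,170+v/4);print(u,v,loc(p).round(1),p[2].round(1))
```

```text
(-85, -150, 60) (array([267., 104.]), np.float64(1454.0))
(-85, 150, 60) (array([671., 285.]), np.float64(1354.0))
(73, 150, 78) (array([549., 444.]), np.float64(1250.0))
-73 54 (array([351., 171.]), np.float64(1423.0))
-73 60 (array([351., 164.]), np.float64(1418.0))
-73 66 (array([351., 158.]), np.float64(1414.0))
-73 72 (array([351., 151.]), np.float64(1409.0))
19 54 (array([474., 226.]), np.float64(1392.0))
19 60 (array([474., 220.]), np.float64(1388.0))
19 66 (array([474., 213.]), np.float64(1383.0))
19 72 (array([475., 207.]), np.float64(1379.0))
345 145 [-52.6 -67.5] 94.4
345 130 [-54.9 -68.8] 105.2
472 200 [-60.4  21. ] 86.6
472 185 [-58.8  21.4] 102.0
465 195 [-57.1  17.7] 92.4
350 140 [-62.1 -69.9] 89.3
```

Run:
```python
from h import *
hit=bot.servo_line(P(-68,-27,35),None,speed=15,until_force=4)
s=bot.read_state();print(hit,s['clock'],s['ee_pos'],loc(s['ee_pos']),s['ft_force'],s['grip_width'])
c=snap('scene','scene3')
im=c['image'][170:310,220:420]
cv2.imwrite(f'pics/scene3c.png',cv2.resize(im,None,fx=4,fy=4,interpolation=cv2.INTER_CUBIC))
```

```text
True 6.7417 [473.08951901 -54.58175802  40.64971639] [-68.0006624  -27.01257566] [-2.20234813  0.45767838  6.33412823] 85.38815441941794
```

View pics/scene3c.png

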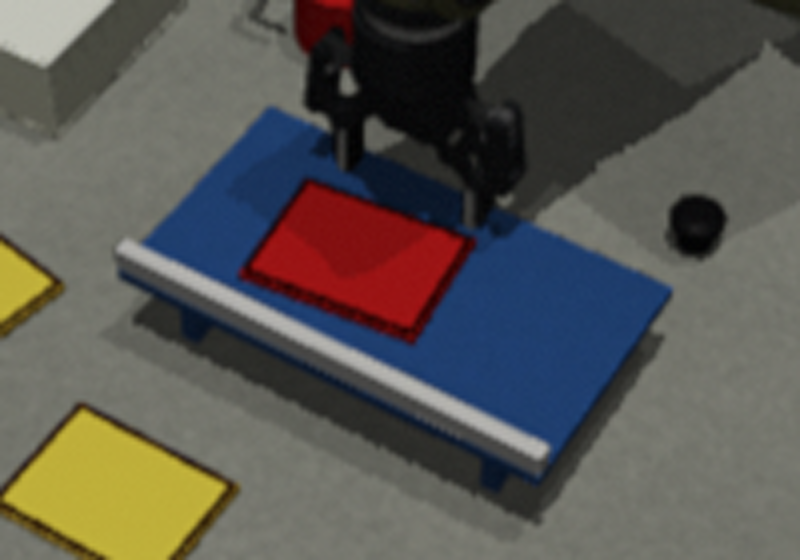

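The jaws are open and the tips touch the step at TCP z = 40.6. I'll lift 2 mm and push back.

Run:
```python
from h import *
bot.servo_line(P(-68,-29,42.6),None,speed=15)
print(bot.read_state()['ft_force'])
hit=bot.servo_line(P(-45,-29,42.6),None,speed=30,until_force=10)
print(hit,loc(bot.read_state()['ee_pos']))
if not hit:
  hit=bot.servo_line(P(-14,-29,42.6),None,speed=20,until_force=10)
s=bot.read_state();print(hit,s['clock'],s['ee_pos'],loc(s['ee_pos']),s['ft_force'],s['grip_width'])
c=snap('scene','scene4')
im=c['image'][170:310,220:420]
cv2.imwrite(f'pics/scene4c.png',cv2.resize(im,None,fx=4,fy=4,interpolation=cv2.INTER_CUBIC))
```

```text
[-0.76793249 -0.27432066  0.18985902]
False [-44.86489419 -29.08636727]
True 8.9833 [512.61811297 -53.18921801  42.10477003] [-28.49072341 -28.86017646] [-1.84511258  0.60924431  0.96841961] 85.33394288070252
```

View pics/scene4c.png

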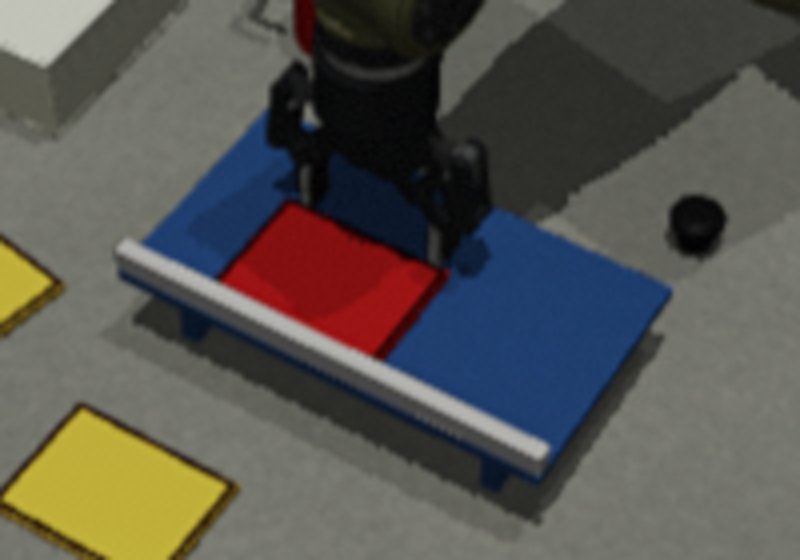

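The plate looks flush: TCP x is -28.5 and I predicted -28. I'll retreat and move to above the -y end, reducing the opening to 36 mm.

Run:
```python
from h import *
bot.dwell(0.3)
bot.servo_line(P(-45,-29,42.6),None,speed=60)
bot.servo_line(P(-45,-29,130),None,speed=120)
bot.move_gripper(36)
bot.move_to(P(0,-210,180),Q(ex))
s=bot.read_state();print(s['clock'],s['grip_width'],loc(s['ee_pos']))
c=snap('top','top5')
im=c['image'][180:310,230:430]
cv2.imwrite(f'pics/top5c.png',cv2.resize(im,None,fx=4,fy=4,interpolation=cv2.INTER_CUBIC))
```

```text
12.775 35.844629674213124 [-1.78309918e-02 -2.09724475e+02]
```

View pics/top5c.png

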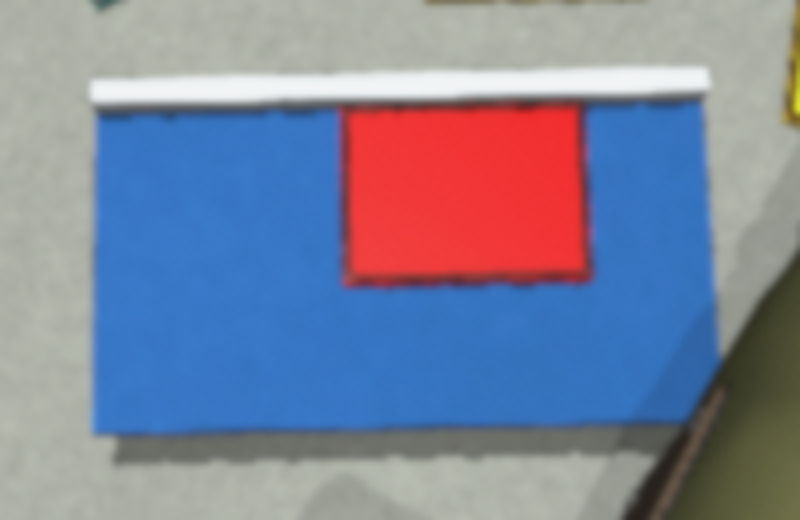

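The plate lies flush and parallel: its front edge runs (347,284)–(590,280) and its back edge meets the strip. Next is the end push, starting with a guarded descent.

Run:
```python
from h import *
c=dict(np.load('pics/top5.npz'))
g=lambda x,y,z:loc(w(c,230+(x+.5)/4-.5,180+(y+.5)/4-.5,z)).round(1)
print(g(347,284,68),g(590,280,68),g(345,108,68),g(584,104,68))
bot.move_to(P(24,-121,120),Q(ex))
hit=bot.servo_line(P(24,-121,35),None,speed=25,until_force=4)
s=bot.read_state();print(hit,s['clock'],s['ee_pos'],loc(s['ee_pos']),s['ft_force'],s['grip_width'])
c=snap('scene','scene6')
im=c['image'][170:310,220:420]
cv2.imwrite(f'pics/scene6c.png',cv2.resize(im,None,fx=4,fy=4,interpolation=cv2.INTER_CUBIC))
```

```text
[-16.4  27.7] [-17.1 -88.2] [71.2 26.9] [ 70.6 -89.7]
True 15.7083 [ 572.60997716 -140.72249447   52.84553817] [  24.13512549 -121.01015359] [-2.40460879  0.66739775  7.75192211] 36.42307308980174
```

View pics/scene6c.png

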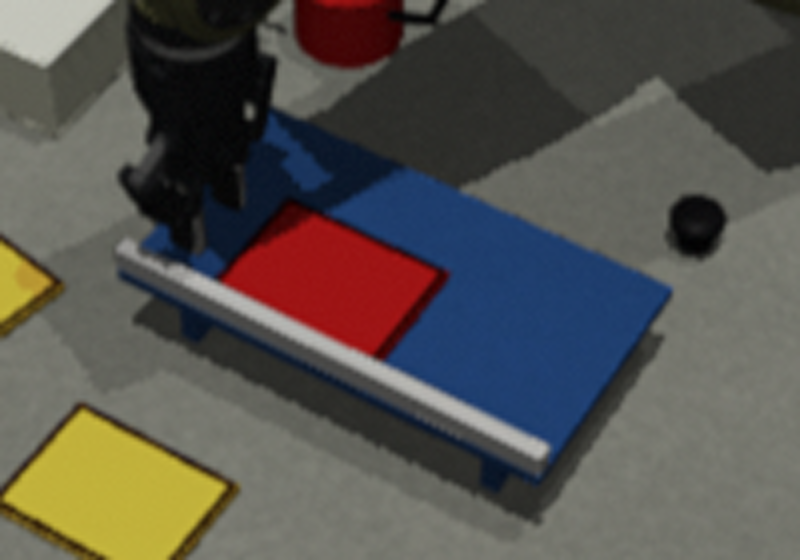

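Run:
```python
from h import *
bot.servo_line(P(24,-121,55),None,speed=20)
hit=bot.servo_line(P(25,-20,55),None,speed=45,until_force=20)
s=bot.read_state();print(hit,loc(s['ee_pos']),s['ft_force'])
if not hit:
  hit=bot.servo_line(P(25,54,55),None,speed=40,until_force=20)
s=bot.read_state();print(hit,s['clock'],loc(s['ee_pos']),s['ee_pos'][2],s['ft_force'])
snap('top','top7');c=snap('scene','scene7')
im=c['image'][170:310,220:420]
cv2.imwrite(f'pics/scene7c.png',cv2.resize(im,None,fx=4,fy=4,interpolation=cv2.INTER_CUBIC))
```

```text
False [ 24.64101445 -19.81380641] [-4.26366965 -5.69659362  2.20366328]
False 20.4417 [24.85739159 54.29915919] 54.960984157737364 [-0.79045144 -2.1351846   0.84988072]
```

View pics/scene7c.png

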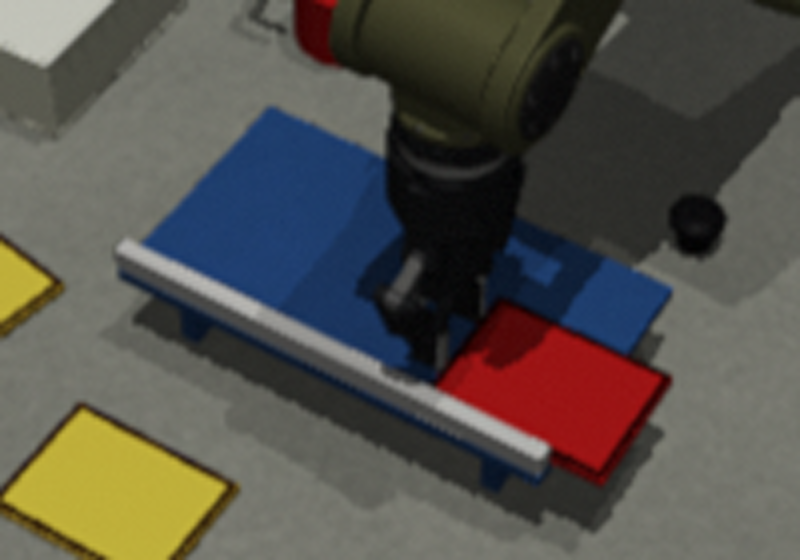

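View pics/top7.png

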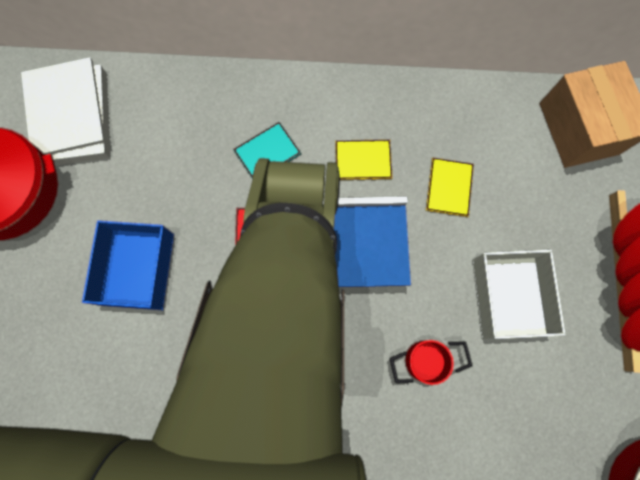

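The plate now sticks out past the step end, still flat and against the strip. In the scene crop its free-end corners are at (669,379) and (603,472). I'll measure them relative to the step's corners.

Run:
```python
from h import *
c=dict(np.load('pics/scene7.npz'))
g=lambda x,y,z:loc(w(c,220+(x+.5)/4-.5,170+(y+.5)/4-.5,z)).round(1)
print('step FL',g(671,289,60),'stripfront L',g(548,450,78),'plate end',g(669,379,68),g(602,473,68),'near',g(503,302,68))
im=c['image'][225:300,325:395]
cv2.imwrite(f'pics/scene7d.png',cv2.resize(im,None,fx=8,fy=8,interpolation=cv2.INTER_CUBIC))
```

```text
step FL [-82.8 150. ] stripfront L [ 76.5 150.1] plate end [-13.2 183. ] [ 67.8 181.2] near [-13.1  69.9]
```

View pics/scene7d.png

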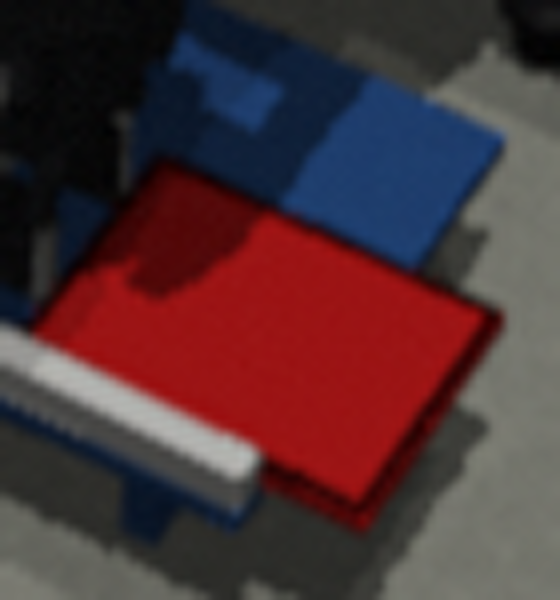

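The plate's centre is at about y = 125, measured from both the camera and the TCP. I'll push 4 mm more, back off, and check.

Run:
```python
from h import *
bot.servo_line(P(25,58,55),None,speed=15,until_force=20)
bot.dwell(0.3)
bot.servo_line(P(24.5,40,55),None,speed=50)
bot.servo_line(P(24,40,140),None,speed=120)
bot.move_to(P(0,-210,200),Q(ex))
s=bot.read_state();print(s['clock'])
c=snap('top','top8')
im=c['image'][180:310,220:420]
cv2.imwrite(f'pics/top8c.png',cv2.resize(im,None,fx=4,fy=4,interpolation=cv2.INTER_CUBIC))
```

```text
23.6333
```

View pics/top8c.png

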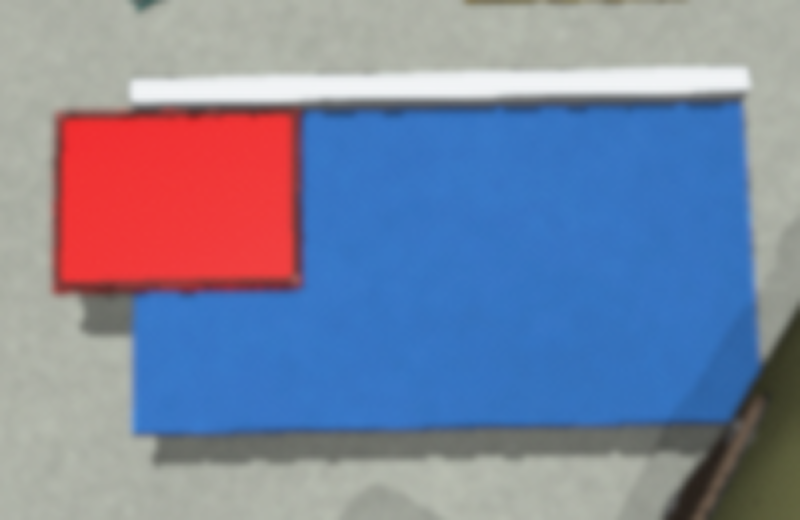

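The plate's corners are at (56,113), (299,109), (301,287) and (57,292). The step's left end is at (134,434) at the front and x≈131 at the strip. The plate looks parallel and tight to the strip.

Run:
```python
from h import *
c=dict(np.load('pics/top8.npz'))
g=lambda x,y,z:loc(w(c,220+(x+.5)/4-.5,180+(y+.5)/4-.5,z)).round(1)
C=[g(56,113,68),g(299,109,68),g(301,287,68),g(57,292,68)];print(C,np.mean(C,0))
print('step end',g(134,434,60),g(130,80,78),g(130,104,78))
for i,j in((0,1),(3,2)):
  d=C[i]-C[j];print(np.arctan2(-d[0],d[1]))
a=cv2.imread('pics/top1.png');b=c['image']
for n,(x0,y0,x1,y1) in dict(blue=(75,210,185,320),white=(475,240,575,350),pot=(380,325,480,400),knob=(250,320,290,355)).items():
  print(n,np.abs(a[y0:y1,x0:x1].astype(int)-b[y0:y1,x0:x1]).mean().round(1))
```

```text
[array([ 72.3, 187.4]), array([71.7, 68.9]), array([-17. ,  68.8]), array([-16.8, 185.2])] [ 27.55  127.575]
step end [-84.5 148.9] [ 85.1 150. ] [ 72.9 149.9]
-0.005063247870847518
-0.0017182113675538973
blue 18.1
white 64.5
pot 52.2
knob 18.7
```

Run:
```python
from h import *
c=snap('scene','scene9'); s=bot.read_state(); print(s['ft_force'],s['clock'])
```

```text
[ 0.30863282 -0.29163322 -0.58029121] 23.7333
```

View pics/scene9.png

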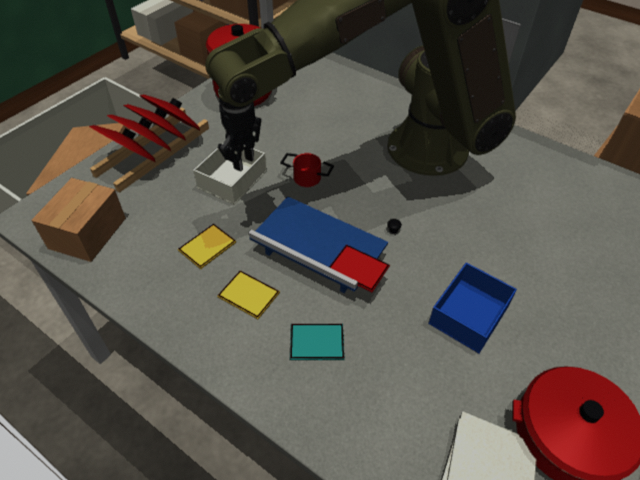

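The bins (230,170 and 473,307), the pot (307,169) and the knob (394,226) are where they started. The plate (360,267) sticks out towards the blue bin, and the gripper is clear in the air.

```bash
python3 -c "
from rig import bot
bot.finish_job()"
```

```text
the job is handed in; nothing more can be done
```

I pushed the red plate flush against the back strip with the open fingertips. I then pushed it along the strip from its far end until about a third stuck out towards the blue bin, and handed the job in at about 24 s of the 54 s allowed.

- **Plate position:** the last top-camera check put its centre at x ≈ 27.6 mm, y ≈ 128 mm in the step's frame. That leaves about 38 mm past the end of the step, within 0.005 rad of parallel to the strip. It looked flat, though I did not measure its tilt or height.
- **Other objects:** in the last scene picture the bins, pot and knob looked to be where they started. A simple before/after image difference for them was inconclusive because of the arm and its shadow, so this rests on that picture.
- **One disagreement:** with the jaws open, the tips touched the step at a TCP height of 40.6 mm. From the stated fingertip reach I expected about 54 mm. I set the pushing heights from guarded touch-downs instead.

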